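# Unhook the empty hammer holder from the tool panel

### The arm

A 6-joint arm with a two-finger parallel gripper is mounted at the origin on the work surface. World frame = base frame: x ahead of the robot, y to its left, z up, the work surface at z = 0. Lengths are in m, angles in degrees, forces in N, time in s.
With the tool pointing down it reaches from about 0.2 to 0.875 m from the base axis. Payload 3.4 kg.
Tool frame: the origin (TCP) lies on the centre line of the jaws, within the pads' length; the fingertips stand 19 mm ahead of it and the grasp point (between the pads) is the TCP; y points along the fingers, x is the direction in which the jaws open and shut, and the axes are right-handed (so a half turn about y gives the same grasp; the last joint's range is limited). The gripper opens to 94 mm and grips with 3 to 60 N. Pads are 16 mm wide; open, the fingers measure 119 mm over their backs; the gripper's body (75 mm by 177 mm) begins 78 mm behind the grasp point.
Start: joints at [-6.933, 15.808, 86.224, -0, 77.962, -6.933], TCP at [0.575, -0, 0.224] pointing down, gripper open.
Joint ranges: [-165.64, 165.64], [-43.16, 119.46], [12.63, 154.43], [-67.54, 247.53], [6.08, 155.33], [-154.97, 154.97]. Speed limits (degrees/s): [147.25, 147.25, 180, 180, 180, 180].

### API

Orientations are given as [roll, pitch, yaw] about the fixed x, y, z axes, in that order (R = Rz(yaw) Ry(pitch) Rx(roll)).
In Python, from rig import arm gives the robot as it stands.
- The arm moves only by the shell command python3 -m creep 'ROWS'. ROWS is JSON, a list of rows, each a list of 3 entries, a list of its own where there are three numbers: the turn, a rotation vector about the world's x, y, z in degrees, then the shift along the world's x, y, z in cm, then the opening, from -1 (shut) to 1 (fully open). A call has 1 to 8 rows; each row is the pose to reach, as a shift and turn from the pose commanded when the call began; what a row does not reach only later rows make up. A row lasts 1/12 s, in which the tool goes at most 41.7 mm and 7.16 degrees, less where a joint would pass 70% of its speed; a pose out of reach is approached as far as the arm can. A call with a gripper value outside its range is refused whole. The fingers move at their own pace and stop on an object; the grip force is fixed at half the most. Time passes only in rows, so rows that repeat a pose let the fingers close. It gives the time, the measured TCP pose, the force and the opening at its end, in the units of the state.
- arm.state(): the state, without advancing time (a new reading comes with each control period).
- arm.grab_frame(name): name is "scene" or "side" or "wrist"; returns a dict with "pixels" (420x560x3 uint8, blue, green, red), "z_map" (420x560 float32, m along the optical axis (not along the pixel's ray), 0 where there is no reading), "camera_matrix" (3x3 intrinsics, pixels), "R" (3x3) and "t" (3): a world point X has camera coordinates R X + t; the wrist camera has in their place "mount" (4x4, takes a point from camera to tool coordinates, whose origin is the TCP and whose axes are the tool frame's). Camera axes: x right, y down, z forward; pixel columns grow to the right and rows downward; lengths in m; the calibration is good to about 2 mm. A picture is of the moment at which its call begins: read the wrist's pose just before it.
- arm.hand_in(): hands the job in, once; it reports no verdict.
The state is a dict: "time_s": time; "joint_pos": joint angles; "joint_velocities": joint speeds; "tau": joint torques, N m; "eef_pos": TCP position; "tcp_rot": TCP orientation; "wrist_force": force on the tool from outside, world axes, zero at the start; "torque": the same for the moment, N m; "width": finger opening in m.
Only numpy, scipy, OpenCV 4.12 (cv2) and the standard library are available. Lean on these libraries where they do the work, as an engineer would, in place of code of your own. Each camera call takes 0.05 s, during which the arm holds its last target.

### The job

Take the empty two-pronged hammer holder off the perforated tool panel: its two hooks are caught behind the sheet, so lift it a little and tilt its front end well up and back until the hooks can swing out of their holes; do not force it. Then carry it to the red tote and set it down inside, letting go only when it is well below the rim. Leave the other two holders hanging and the tin and jar where they are.

Things in the scene. Friction and masses are not known exactly. Their poses are not given: they have to be found in the camera images.
- panel: Fixed grey perforated steel tool panel, upright on the bench facing the robot: 310 mm wide, 3 mm thick sheet from 30 to 261 mm above the bench, 6 rows of 8 square 15 mm holes at 38 mm pitch; two flat feet near its ends reach 30 mm out in front. Origin: sheet's front face, mid width, bench level; x points through the sheet away from the robot, y to the left along it, z up.
- holder: The empty hammer holder to take off: plain steel, 0.22 to 0.35 kg, two prongs on a back plate. Plate 54 mm wide (y), 60 mm high (z -56 to +4 mm), 4 mm thick (x -4 to 0). Origin: back face of the plate, midway between the hooks, at their underside, which rests on the lower edge of the holes; x points back through the panel, the prongs point along -x, z up.
- holder_grip (a point): Grip point midway between the prongs, at (-60, 0, -12) mm in the holder's frame. The prongs are two parallel flat bars from x = -4 to -114 mm, 20 mm high (z -22 to -2 mm), 5 mm thick, 44 mm over their outer faces (y +-22 mm), tips turned up to z = +14 mm over the last 8 mm. Grip across the outer faces; a firm grip keeps the holder from turning in the fingers.
- holder_hooks (a point): Midway between the tips of the two hooks, at (7, 0, 26) mm in the holder's frame. Each hook (9 mm wide, 4 mm thick, y = +-19 mm) runs back through a hole (z 0 to 4 mm) and turns up behind the sheet (x 5 to 9, up to z = 26 mm), 11 mm past the hole's top. With the front tilted up some 50 degrees and the holder raised 10 mm, the hooks slide out forward and down along the plate's slope in 35 mm.
- peg_hook: Other holder on the panel, to be left hanging: same back plate and hooks, with one round rod 10 mm thick and 72 mm long, tip bent up. Origin and axes as for the hammer holder.
- small_tray: Other holder on the panel, to be left hanging: same back plate and hooks, with a small open tray 64 mm wide that stands out 66 mm. Origin and axes as for the hammer holder.
- tote: Open red plastic tote standing on the bench to the left or right in front of the panel, 260 mm long (x), 180 mm wide (y), 100 mm high, walls and floor 5 mm, rim ledges 6 mm further out; loose, 0.8 kg, empty. Origin: centre of its underside; z up.
- tin: Closed steel paint tin with a paper label, 106 mm across, 120 mm high, standing on the bench on the side opposite to the tote. Origin: centre of its underside.
- jar: White plastic jar with a black lid, 68 mm across, 90 mm high, standing on the bench between the robot and the panel. Origin: centre of its underside.
- panel_row (a point): Point on the panel's front face, mid width, at the lower edge of the row of holes in use (fifth from below, holes 193.5 to 208.5 mm above the bench). Three holders hang in this row, at y = -114, 0 and +114 mm from here, in random order. Their hooks come out behind the sheet, where there is free space.
Things that resemble listed ones, but are neither listed nor needed, are in the scene too. What is shaped like the holder but blue or green is not meant.

How it is judged (in metres and radians):
On the way, in this order (a step that is already met when the one before it is completed fails the run):
1. the hammer holder is held in the gripper with its hooks clear in front of the panel (x of holder_hooks in the frame of panel below -0.01 m and contact force between the fingers and holder above 1 N), for 0.1 s.
2. the hammer holder, still held, has been lowered below the tote's rim (z of holder_grip in the frame of tote below 0.1 m and x of holder_grip in the frame of tote between -0.125 and 0.125 m and y of holder_grip in the frame of tote between -0.085 and 0.085 m and contact force between the fingers and holder above 1 N), for 0.1 s.
At the end, for the whole second after the job is handed in: the hammer holder rests inside the upright tote, its grip point between the prongs and its back plate's origin both under 100 mm above the tote's underside (below the rim); the other two holders still hang within 20 mm, and tin and jar stand within 30 mm, of where they were (z of each of holder_grip, holder in the frame of tote below 0.1 m and x of holder_grip in the frame of tote between -0.125 and 0.125 m and y of holder_grip in the frame of tote between -0.085 and 0.085 m and linear speed of holder below 0.02 m/s and angle between tote's own z axis and vertical below 0.1 rad and distance of each of peg_hook, small_tray from where it was at the start of the episode below 0.02 m and distance of each of tin, jar from where it was at the start of the episode below 0.03 m); the robot touches nothing.
It fails at once if the hammer holder is forced against the panel (more than 80 N) (contact force between holder and panel above 80 N).
It fails at once if another holder on the panel is shifted by more than 20 mm (distance of any of peg_hook, small_tray from where it was at the start of the episode above 0.02 m).
It fails at once if tin or jar is shifted by more than 30 mm (distance of any of tin, jar from where it was at the start of the episode above 0.03 m).
It also fails if it takes over 48 s, if anything falls off the work surface, if the arm or the gripper's body presses on something with over 40 N, if the wrist force passes 120 N, or if a joint passes its speed limit or range.

## Working session

There is one attempt and no reset: what is moved stays moved. The work goes in short steps, Python scripts to look and compute and a shell command to move; the robot and the scene stay as the last step left them, time stands still between calls to the robot, and variables do not carry over. Pictures are saved under pics/ and viewed, and the job is handed in when it is done.

```bash
mkdir -p pics; ls; python3 - <<'E'
from rig import arm
import cv2,numpy as np
print(arm.state())
for n in ["scene","side","wrist"]:
    f=arm.grab_frame(n); cv2.imwrite(f"pics/a_{n}.png",f["pixels"]); np.savez(f"pics/a_{n}.npz",**f)
    print(n,f["camera_matrix"].round(1).tolist(), [ (k,np.round(f[k],4).tolist()) for k in("R","t","mount") if k in f])
E
```

```text
pics
{'time_s': 0.0, 'joint_pos': array([-6.93216982e+00,  1.58468792e+01,  8.62936364e+01, -8.03708238e-04,
        7.79594592e+01, -6.93388603e+00]), 'joint_velocities': array([ 0.09584337, -0.01658574,  0.08855178, -0.0641886 ,  0.07107095,
       -0.05645273]), 'tau': array([ 1.66144628e-04, -4.04588020e+01, -2.37234324e+01,  7.02253589e-02,
        3.46444664e-02, -1.77189750e-04]), 'eef_pos': array([5.74488559e-01, 5.78788215e-05, 2.23623097e-01]), 'tcp_rot': array([-8.99887106e+01,  9.93384986e-02,  1.89434055e-03]), 'wrist_force': array([0.71934226, 0.23809736, 1.12497395]), 'torque': array([ 0.03458475, -0.03592058, -0.02038929]), 'width': 0.09414777729775897}
scene [[445.1, 0.0, 283.5], [0.0, 445.1, 211.2], [0.0, 0.0, 1.0]] [('R', [[-0.5295, 0.8483, 0.0073], [0.4732, 0.3024, -0.8274], [-0.7041, -0.4347, -0.5615]]), ('t', [0.3029, -0.165, 1.6251])]
side [[396.9, 0.0, 275.0], [0.0, 396.9, 210.5], [0.0, 0.0, 1.0]] [('R', [[0.7831, -0.6218, 0.0108], [-0.3342, -0.4354, -0.8359], [0.5244, 0.651, -0.5488]]), ('t', [-0.4712, 0.3065, 0.7211])]
wrist [[329.9, 0.0, 278.8], [0.0, 329.9, 213.4], [0.0, 0.0, 1.0]] [('mount', [[1.0, 0.001, -0.0009, -0.0], [0.0011, -0.2721, 0.9623, -0.159], [0.0007, -0.9623, -0.2721, 0.0794], [0.0, 0.0, 0.0, 1.0]])]
```

View pics/a_scene.png

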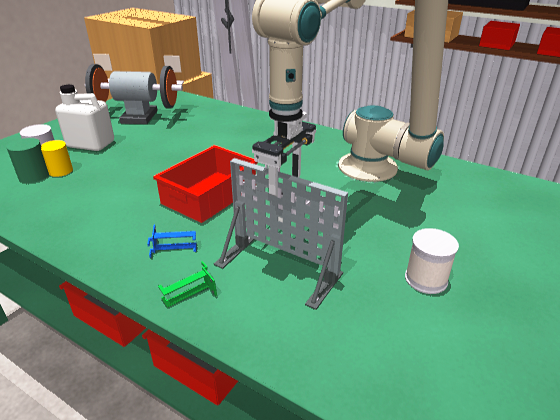

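View pics/a_side.png

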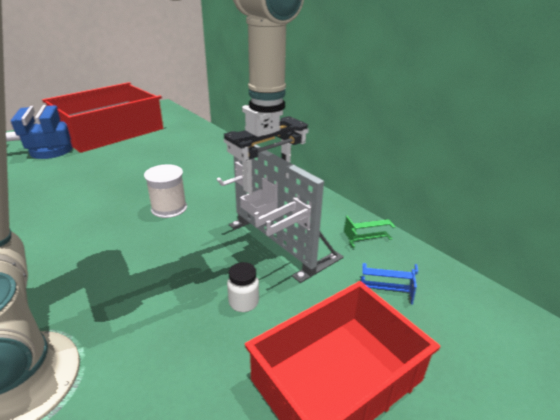

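View pics/a_wrist.png

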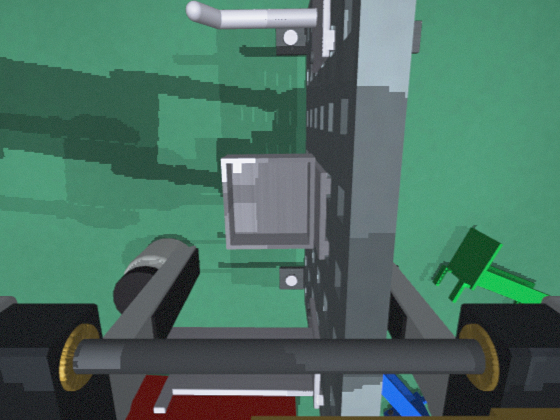

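Side view: two-prong holder on the panel at about (285,215), nearest to the tote. The small tray is at (260,200) and the peg at (235,180). The jar is at (243,287), the tin at (166,190) and the tote at (340,355). Loose look-alikes: blue at (390,280) and green at (368,230), both on the bench behind the panel. Candidates for the target are plain steel on the panel (285,215), blue and green. Only the first is uncoloured and hanging, so I'll confirm it in a crop.

```bash
python3 - <<'E'
import cv2,numpy as np
i=cv2.imread('pics/a_side.png'); cv2.imwrite('pics/b_side.png',cv2.resize(i[140:290,200:350],None,fx=4,fy=4,interpolation=cv2.INTER_CUBIC))
def load(n): return np.load(f'pics/a_{n}.npz')
s=load('side');
def pt(f,u,v):
    z=f['z_map'][v,u];K=f['camera_matrix']; return f['R'].T@(np.array([(u-K[0,2])/K[0,0]*z,(v-K[1,2])/K[1,1]*z,z])-f['t'])
for n in ('scene','side'):
    f=load(n); print(n,'cam',-f['R'].T@f['t'])
# cloud from side
z=s['z_map'];K=s['camera_matrix'];v,u=np.mgrid[:420,:560]
P=(np.stack([(u-K[0,2])/K[0,0]*z,(v-K[1,2])/K[1,1]*z,z],-1)-s['t'])@s['R']
np.save('pics/side_P.npy',P)
for q in [(310,190),(318,262),(250,190),(243,272),(165,172),(260,207),(290,222),(265,217),(220,181),(340,355),(275,330)]: print(q,P[q[1],q[0]].round(4))
E
```

```text
scene cam [1.38268718 0.49937405 0.7738258 ]
side cam [ 0.09324022 -0.62895539  0.65705068]
(310, 190) [ 0.891   0.1793 -0.0021]
(318, 262) [ 0.6543 -0.1062  0.0066]
(250, 190) [ 0.5212 -0.0094  0.217 ]
(243, 272) [ 0.4358 -0.0988  0.0889]
(165, 172) [0.4841 0.3669 0.1156]
(260, 207) [ 0.5479 -0.0092  0.1621]
(290, 222) [ 0.5487 -0.1143  0.1779]
(265, 217) [ 0.5116 -0.0761  0.1854]
(220, 181) [0.5287 0.1316 0.1747]
(340, 355) [ 0.5007 -0.3291  0.0038]
(275, 330) [ 0.3879 -0.2674  0.1005]
```

View pics/b_side.png

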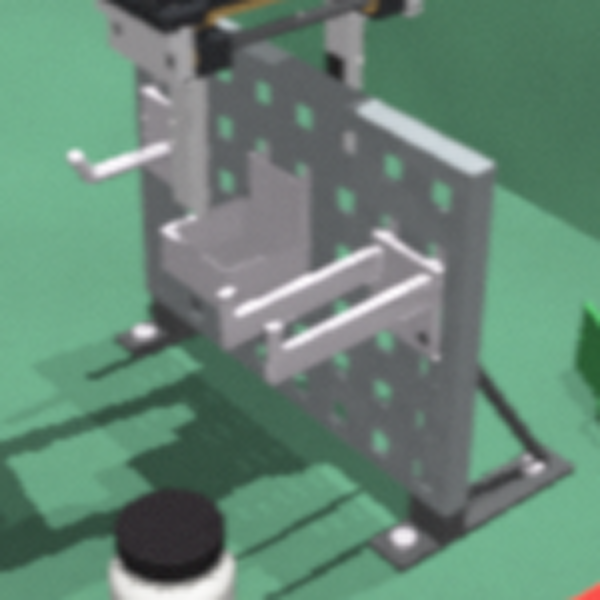

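The crop confirms it: a plain steel holder with two flat prongs and upturned tips at crop (230–440, 240–370), i.e. side pixels (257–310, 200–232). At the start the gripper straddles the panel, with one finger in front and one behind, so it has to go straight up first.

```bash
python3 - <<'E'
import numpy as np,cv2
P=np.load('pics/side_P.npy'); im=cv2.imread('pics/a_side.png')
# panel plane: coarse box, robust lsq
m=(P[...,0]>.555)&(P[...,0]<.66)&(abs(P[...,1])<.2)&(P[...,2]>.04)&(P[...,2]<.27)
Q=P[m]; 
for it in range(12):
    A=np.c_[Q[:,1:],np.ones(len(Q))]; c=np.linalg.lstsq(A,Q[:,0],rcond=None)[0]; r=Q[:,0]-A@c
    Q=Q[abs(r)<max(.003,1.5*r.std())]
print('plane x=a y+b z+c',c.round(4),len(Q),r.std(),'yaw',np.degrees(np.arctan(-c[0])), 'extent y',np.percentile(Q[:,1],[.5,99.5]),'z',np.percentile(Q[:,2],[.5,99.5]))
m=(P[...,0]>.44)&(P[...,0]<c[2]-.012)&(P[...,1]>-.19)&(P[...,1]<-.03)&(P[...,2]>.12)&(P[...,2]<.24)
v,u=np.nonzero(m);Q=P[m]
sel=(v>195)&(u>250)
for a,b,q in list(zip(u[sel],v[sel],Q[sel]))[::12]: print(a,b,q.round(3))
# tote rim red
m=(im[...,2]>100)&(im[...,1]<60)&(P[...,2]>.093)&(P[...,2]<.108)&(P[...,1]<0)&(P[...,0]<.9)
R=P[m][:,:2].astype(np.float32); print('tote',cv2.minAreaRect(R),len(R),P[m][:,2].mean())
for nm,c0,r in(('jar',(.436,-.099),.05),('tin',(.484,.367),.08)):
    m=(np.hypot(P[...,0]-c0[0],P[...,1]-c0[1])<r)&(P[...,2]>.08)
    R=P[m]; zt=np.percentile(R[:,2],90); R=R[R[:,2]>zt-.006]; print(nm,cv2.minEnclosingCircle(R[:,:2].astype(np.float32)),zt)
E
```

```text
plane x=a y+b z+c [-1.450e-02 -5.000e-04  6.032e-01] 3329 0.0010534722536907808 yaw 0.8297065544199869 extent y [-0.13320159  0.17586116] z [0.04052715 0.26040413]
292 202 [ 0.59  -0.071  0.19 ]
287 205 [ 0.573 -0.075  0.191]
288 206 [ 0.576 -0.075  0.187]
288 207 [ 0.576 -0.075  0.185]
286 208 [ 0.572 -0.073  0.183]
282 209 [ 0.559 -0.075  0.186]
276 210 [ 0.544 -0.073  0.189]
288 210 [ 0.576 -0.075  0.177]
277 211 [ 0.545 -0.075  0.187]
289 211 [ 0.582 -0.072  0.17 ]
273 212 [ 0.535 -0.074  0.188]
285 212 [ 0.568 -0.075  0.175]
256 213 [ 0.49  -0.074  0.203]
277 213 [ 0.546 -0.074  0.18 ]
299 213 [ 0.574 -0.114  0.19 ]
268 214 [ 0.521 -0.075  0.189]
280 214 [ 0.553 -0.075  0.175]
302 214 [ 0.584 -0.113  0.183]
269 215 [ 0.523 -0.075  0.186]
281 215 [ 0.557 -0.075  0.171]
303 215 [ 0.586 -0.114  0.18 ]
268 216 [ 0.52  -0.076  0.184]
280 216 [ 0.555 -0.073  0.169]
301 216 [ 0.58  -0.114  0.18 ]
264 217 [ 0.51  -0.075  0.185]
276 217 [ 0.541 -0.077  0.173]
297 217 [ 0.567 -0.115  0.183]
260 218 [ 0.499 -0.075  0.188]
272 218 [ 0.53  -0.076  0.175]
293 218 [ 0.559 -0.111  0.182]
256 21
[... 566 characters left out ...]
6 -0.114  0.184]
256 226 [ 0.488 -0.075  0.172]
275 226 [ 0.508 -0.115  0.186]
287 226 [ 0.54  -0.115  0.172]
276 227 [ 0.51  -0.115  0.182]
268 228 [ 0.489 -0.116  0.19 ]
280 228 [ 0.522 -0.114  0.174]
274 229 [ 0.506 -0.114  0.178]
270 230 [ 0.495 -0.114  0.181]
268 231 [ 0.489 -0.115  0.182]
268 232 [ 0.49  -0.114  0.178]
270 233 [ 0.495 -0.115  0.174]
268 235 [ 0.49  -0.114  0.17 ]
tote ((0.4549098312854767, -0.3655349016189575), (0.184309720993042, 0.2644747793674469), 85.7809066772461) 759 0.09632469754106066
jar ((0.4369671940803528, -0.0948491171002388), 0.03095068782567978) 0.09014208662601071
tin ((0.47648295760154724, 0.36022114753723145), 0.054420869797468185) 0.11881457133152229
```

```bash
python3 -m creep '[[[0,0,0],[0,0,4],1],[[0,0,0],[0,0,8],1],[[0,0,0],[0,0,12],1],[[0,0,0],[0,0,14],1],[[0,0,0],[0,0,14],1]]'
```

```text
time_s: 0.57
eef_pos: [0.5771, -0.0002, 0.37]
tcp_rot: [-90.1, -0.6, 0.0]
wrist_force: [0.1, -0.2, 0.6]
width: 0.0943
```

Measured: prong outer faces at y = -0.1145 and -0.070, so the centre is at y = -0.092. Panel face at x = 0.604, so the grip point is about (0.544, -0.092, 0.180). The panel is yawed about +0.8°. Next I turn the tool in free space, above and in front.

```bash
python3 -m creep '[[[0,0,-7],[-4,-2,0],1],[[0,0,-14],[-8,-4,0],1],[[0,0,-21],[-11,-6,0],1],[[0,0,-28],[-14,-8,0],1],[[0,0,-35],[-16,-9,0],1],[[0,0,-42],[-17,-9,0],1],[[0,0,-49],[-17,-9,0],1],[[0,0,-56],[-17,-9,0],1]]'
python3 -m creep '[[[0,0,-7],[0,0,0],1],[[0,0,-14],[0,0,0],1],[[0,0,-21],[0,0,0],1],[[0,0,-28],[0,0,0],1],[[0,0,-33],[0,0,0],1],[[0,0,-33],[0,0,0],1],[[0,0,-33],[0,0,0],1]]'
python3 -m creep '[[[0,-7,0],[0,0,0],1],[[0,-14,0],[0,0,0],1],[[0,-21,0],[0,0,0],1],[[0,-28,0],[0,0,0],1],[[0,-35,0],[0,0,0],1],[[0,-42,0],[0,0,0],1],[[0,-49,0],[0,0,0],1],[[0,-50,0],[0,0,0],1]]'
python3 - <<'E'
from rig import arm
import cv2,numpy as np
s=arm.state();print(s['eef_pos'],s['tcp_rot'],s['joint_pos'])
f=arm.grab_frame('wrist'); cv2.imwrite('pics/c_wrist.png',f['pixels']); np.savez('pics/c_wrist.npz',pos=s['eef_pos'],rpy=s['tcp_rot'],**f)
E
```

```text
time_s: 1.23
eef_pos: [0.4035, -0.09, 0.3633]
tcp_rot: [-90.1, 0.1, -56.4]
wrist_force: [0.2, 0.5, -0.6]
width: 0.0942
time_s: 1.82
eef_pos: [0.4045, -0.0898, 0.3633]
tcp_rot: [-90.1, 0.0, -88.9]
wrist_force: [-0.0, 0.2, 0.2]
width: 0.0942
time_s: 2.48
eef_pos: [0.4038, -0.0888, 0.3626]
tcp_rot: [-39.8, -0.9, -89.4]
wrist_force: [-0.2, -0.5, -0.5]
width: 0.0938
[ 0.40383368 -0.08884053  0.36257877] [-39.83631077  -0.86028739 -89.39886384] [-64.62522553 -26.72428205 121.99231136  48.77002996  67.17524754
  11.66644026]
```

View pics/c_wrist.png

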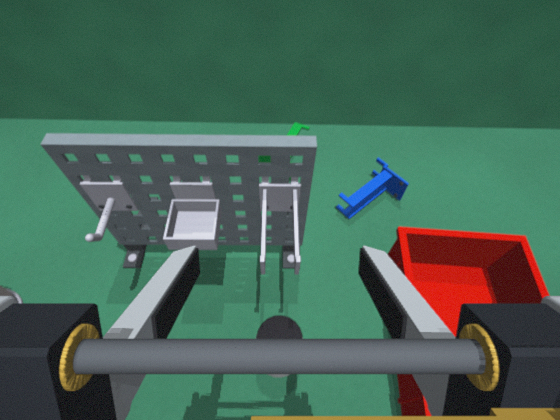

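Wrist view: the steel prongs run from (263,185)–(297,185) to their tips at about (263,268) and (297,267). Tray at (193,220), peg at (102,220), jar lid at (280,335), blue look-alike at (370,190). I'll cross-check the position against this view.

```bash
cat > h.py <<'E'
import numpy as np
from scipy.spatial.transform import Rotation as Ro
def wcloud(f):
    z=f['z_map'];K=f['camera_matrix'];v,u=np.mgrid[:420,:560]
    C=np.stack([(u-K[0,2])/K[0,0]*z,(v-K[1,2])/K[1,1]*z,z],-1)
    M=f['mount']; T=C@M[:3,:3].T+M[:3,3]
    return T@Ro.from_euler('xyz',f['rpy'],degrees=True).as_matrix().T+f['pos']
def ray(f,u,v):
    K=f['camera_matrix'];M=f['mount'];W=Ro.from_euler('xyz',f['rpy'],degrees=True).as_matrix()
    return f['pos']+W@M[:3,3], W@M[:3,:3]@np.array([(u-K[0,2])/K[0,0],(v-K[1,2])/K[1,1],1])
E
python3 - <<'E'
import numpy as np,cv2
from h import *
f=np.load('pics/c_wrist.npz');P=wcloud(f);im=f['pixels']
m=(P[...,0]>.485)&(P[...,0]<.58)&(P[...,1]>-.17)&(P[...,1]<-.05)&(P[...,2]>.16)&(P[...,2]<.22)
v,u=np.nonzero(m)
for vv in range(v.min(),v.max()+1,6):
    s=v==vv; 
    if s.any(): q=P[vv,u[s]]; a=q[q[:,1]<-.092];b=q[q[:,1]>=-.092]; print(vv,u[s].min(),u[s].max(),[ (w.mean(0).round(4).tolist(),w[:,1].min().round(4),w[:,1].max().round(4)) for w in(a,b) if len(w)])
R=(im[...,2]>100)&(im[...,1]<60)&(P[...,2]>.09)&(P[...,2]<.11)&(P[...,1]<-.2)
print(P[R].min(0),P[R].max(0))
E
python3 - <<'E'
import numpy as np,cv2
i=cv2.imread('pics/c_wrist.png');cv2.imwrite('pics/c_crop.png',cv2.resize(i[150:300,220:370],None,fx=4,fy=4))
E
```

```text
201 262 296 [([0.5797, -0.1091, 0.1896], np.float64(-0.111), np.float64(-0.1072)), ([0.5793, -0.0699, 0.1889], np.float64(-0.0718), np.float64(-0.068))]
207 262 296 [([0.5728, -0.1085, 0.1862], np.float64(-0.111), np.float64(-0.1065)), ([0.57, -0.0705, 0.189], np.float64(-0.0721), np.float64(-0.0684))]
213 262 296 [([0.5639, -0.1084, 0.1857], np.float64(-0.1107), np.float64(-0.1066)), ([0.5612, -0.0706, 0.1886], np.float64(-0.0724), np.float64(-0.0688))]
219 262 296 [([0.5551, -0.1083, 0.1855], np.float64(-0.1106), np.float64(-0.1067)), ([0.5527, -0.0709, 0.1881], np.float64(-0.0727), np.float64(-0.0691))]
225 261 297 [([0.5449, -0.1093, 0.1878], np.float64(-0.1116), np.float64(-0.1069)), ([0.5441, -0.0706, 0.188], np.float64(-0.073), np.float64(-0.0682))]
231 261 297 [([0.5368, -0.1092, 0.1873], np.float64(-0.1115), np.float64(-0.107)), ([0.5366, -0.0709, 0.1864], np.float64(-0.073), np.float64(-0.0686))]
237 261 297 [([0.5291, -0.1091, 0.1863], np.float64(-0.1113), np.float64(-0.1071)), ([0.5291, -0.0711, 0.1849], np.float64(-0.0731), np.float64(-0.0688))]
243 261 297 [([0.5214, -0
[... 274 characters left out ...]
0695))]
255 260 298 [([0.5066, -0.1094, 0.1838], np.float64(-0.1121), np.float64(-0.1074)), ([0.5038, -0.071, 0.1878], np.float64(-0.0733), np.float64(-0.0687))]
261 260 299 [([0.4915, -0.1094, 0.1991], np.float64(-0.1118), np.float64(-0.1076)), ([0.4898, -0.0719, 0.2011], np.float64(-0.0737), np.float64(-0.0698))]
267 260 298 [([0.4895, -0.1094, 0.1881], np.float64(-0.1115), np.float64(-0.1077)), ([0.4885, -0.0716, 0.1889], np.float64(-0.0737), np.float64(-0.0695))]
273 260 297 [([0.489, -0.1097, 0.173], np.float64(-0.1114), np.float64(-0.1081)), ([0.4887, -0.0712, 0.1722], np.float64(-0.0735), np.float64(-0.0688))]
[ 0.35479717 -0.46220498  0.09006627] [ 0.60155312 -0.25538967  0.10062154]
```

View pics/c_crop.png

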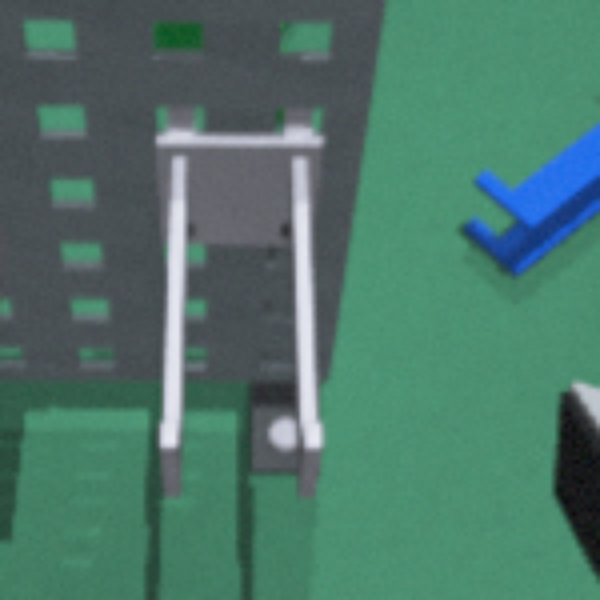

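Both views agree: wrist gives centre y = -0.090, side -0.092, and prong tops at z ≈ 0.188–0.190. I'll use (0.544, -0.091, 0.180). First a pre-grasp 10 cm back along the fingers, then in.

```bash
python3 -m creep '[[[0,0,0],[1.5,-0.1,-3],1],[[0,0,0],[3,-0.1,-6],1],[[0,0,0],[4.6,-0.1,-9],1],[[0,0,0],[6.2,-0.1,-11.9],1],[[0,0,0],[6.2,-0.1,-11.9],1],[[0,0,0],[6.2,-0.1,-11.9],1]]'
python3 -m creep '[[[0,0,0],[1.5,0,-1.3],1],[[0,0,0],[3,0,-2.5],1],[[0,0,0],[4.5,0,-3.8],1],[[0,0,0],[6,0,-5.1],1],[[0,0,0],[7,0,-5.9],1],[[0,0,0],[7.7,0,-6.5],1],[[0,0,0],[7.7,0,-6.5],1],[[0,0,0],[7.7,0,-6.5],1]]'
python3 - <<'E'
from rig import arm
import cv2,numpy as np
s=arm.state();print(s['eef_pos'],s['tcp_rot'],s['joint_pos'])
for n in('wrist','side'):
    f=arm.grab_frame(n); cv2.imwrite(f'pics/d_{n}.png',f['pixels'] if n=='wrist' else cv2.resize(f['pixels'][110:290,180:380],None,fx=3,fy=3))
E
```

```text
time_s: 3.03
eef_pos: [0.4672, -0.0892, 0.2438]
tcp_rot: [-40.2, -0.6, -89.1]
wrist_force: [-0.1, -1.0, 1.0]
width: 0.0939
time_s: 3.7
eef_pos: [0.5451, -0.0916, 0.1826]
tcp_rot: [-39.8, -0.8, -89.3]
wrist_force: [1.1, -0.7, 0.8]
width: 0.0938
[ 0.5451198  -0.09155337  0.1825824 ] [-39.81887827  -0.84429878 -89.33038668] [-33.96419287   1.7213816  134.50901422  92.31149343  25.41067531
 -26.96167724]
```

View pics/d_wrist.png

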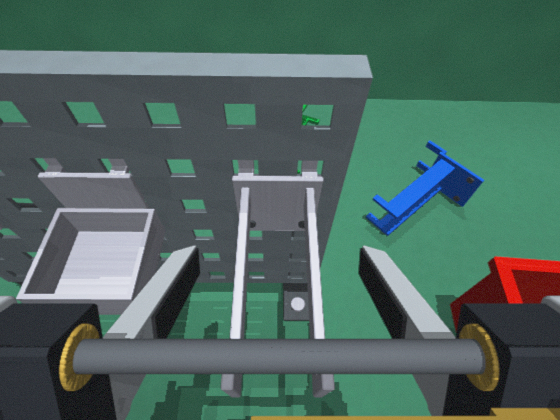

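View pics/d_side.png

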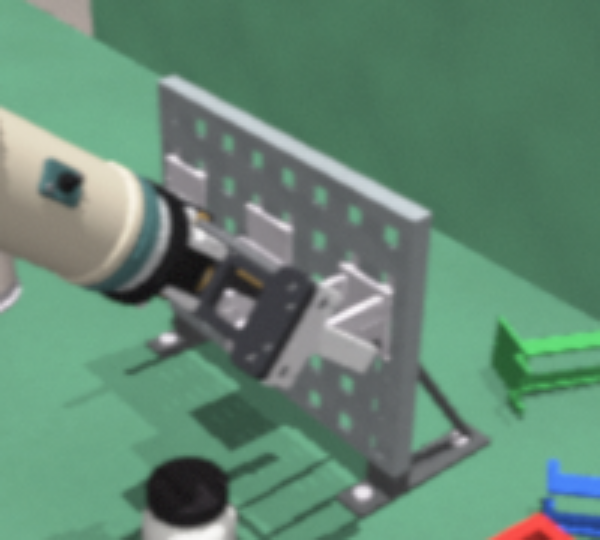

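The prongs (240 and 318) are centred between the fingers (197 and 362), with clearance to the tray. Closing, with a 2 mm drop.

```bash
python3 -m creep '[[[0,0,0],[0,0,-0.2],0.5],[[0,0,0],[0,0,-0.2],0],[[0,0,0],[0,0,-0.2],-1],[[0,0,0],[0,0,-0.2],-1],[[0,0,0],[0,0,-0.2],-1],[[0,0,0],[0,0,-0.2],-1],[[0,0,0],[0,0,-0.2],-1],[[0,0,0],[0,0,-0.2],-1]]'
python3 -m creep '[[[0,0,0],[0,0,0],-1],[[0,0,0],[0,0,0],-1],[[0,0,0],[0,0,0],-1],[[0,0,0],[0,0,0],-1]]'
```

```text
time_s: 4.47
eef_pos: [0.544, -0.0909, 0.1785]
tcp_rot: [-40.0, -0.8, -89.3]
wrist_force: [-0.6, 1.1, 1.1]
width: 0.0441
time_s: 4.8
eef_pos: [0.544, -0.0909, 0.1784]
tcp_rot: [-40.0, -0.8, -89.3]
wrist_force: [-0.0, 0.2, 0.0]
width: 0.044
```

Gripped: width 44.0 mm, no side load. Now I work out a clearance-checked path for the hooks through the hole, to get the rotations and shifts of the TCP.

```bash
cat > path.py <<'E'
import numpy as np
def boxsdf(p,b): # p (...,2) mm, b=(x0,x1,z0,z1)
    c=np.array([(b[0]+b[1])/2,(b[2]+b[3])/2]);h=np.array([(b[1]-b[0])/2,(b[3]-b[2])/2])
    q=abs(p-c)-h; return np.linalg.norm(np.maximum(q,0),axis=-1)+np.minimum(q.max(-1),0)
def outline(b,n=1.0):
    xs=np.arange(b[0],b[1]+.01,n);zs=np.arange(b[2],b[3]+.01,n)
    return np.concatenate([np.c_[xs,0*xs+b[2]],np.c_[xs,0*xs+b[3]],np.c_[0*zs+b[0],zs],np.c_[0*zs+b[1],zs]])
H=[(-4,9,0,4),(5,9,0,26),(-4,0,-56,4)]      # hook, hook upright, plate
S=[(0,3,15,67.5),(0,3,-100,0)]              # sheet above / below the hole
HO=np.concatenate([outline(b) for b in H]); SO=np.concatenate([outline(b) for b in S])
def Rm(t):
    c,s=np.cos(t),np.sin(t); return np.array([[c,s],[-s,c]])  # (x,z): front (-x) goes up for t>0
def clear(ox,oz,deg):
    R=Rm(np.radians(deg)); o=np.array([ox,oz])
    a=min(boxsdf(HO@R.T+o,b).min() for b in S); b_=min(boxsdf((SO-o)@R,b).min() for b in H)
    return min(a,b_)
def tcp(ox,oz,deg,g=(-60,-13)):
    return np.array([ox,oz])+Rm(np.radians(deg))@np.array(g)-np.array(g)
E
python3 - <<'E'
from path import *
for d in range(0,65,5):
    best=max((clear(x,z,d),x,z) for x in np.arange(-8,3,.5) for z in np.arange(-2,16,.5))
    print(d,np.round(best,2),'tcp shift',tcp(best[1],best[2],d).round(1))
print('slide')
for d0 in (50,55,60):
  b=max((clear(x,z,d0),x,z) for x in np.arange(-8,3,.5) for z in np.arange(-2,16,.5))
  for L in range(0,50,5):
    # slide dir: plate slope downward = holder -z
    dr=Rm(np.radians(d0))@np.array([0,-1]); x,z=b[1]+dr[0]*L,b[2]+dr[1]*L
    bb=max((clear(x+dx,z+dz,d0),dx,dz) for dx in np.arange(-4,4.1,1) for dz in np.arange(-4,4.1,1))
    print(d0,L,round(clear(x,z,d0),2),'best',np.round(bb,1),tcp(x,z,d0).round(1))
E
```

```text
0 [ 1. -1. 10.] tcp shift [-1. 10.]
5 [ 1.65 -1.    7.5 ] tcp shift [-1.9 12.8]
10 [ 2.3 -1.5  5. ] tcp shift [-2.8 15.6]
15 [ 2.98 -1.5   6.  ] tcp shift [-2.8 22. ]
20 [ 3.63 -1.5   6.5 ] tcp shift [-2.3 27.8]
25 [ 3.99 -1.5   6.5 ] tcp shift [-1.4 33.1]
30 [ 3.75 -2.5   7.5 ] tcp shift [-1.  39.2]
35 [ 3.33 -3.5   8.5 ] tcp shift [-0.1 45.3]
40 [ 3.17 -4.    9.  ] tcp shift [ 1.7 50.6]
45 [3.18 1.5  6.  ] tcp shift [ 9.9 52.2]
50 [ 3.11 -5.5  10.  ] tcp shift [ 6.  60.6]
55 [ 3.24 -6.   10.5 ] tcp shift [ 8.9 65.2]
60 [ 3.66 -8.   10.  ] tcp shift [10.7 68.5]
slide
50 0 3.11 best [3.1 0.  0. ] [ 6.  60.6]
50 5 2.2 best [2.9 3.  3. ] [ 2.1 57.4]
50 10 2.2 best [ 2.7 -1.   0. ] [-1.7 54.2]
50 15 2.2 best [ 3.2 -4.  -2. ] [-5.5 51. ]
50 20 2.2 best [ 4.8 -4.   0. ] [-9.3 47.8]
50 25 2.2 best [ 7.1 -4.   3. ] [-13.2  44.5]
50 30 2.83 best [ 8.2 -4.   4. ] [-17.   41.3]
50 35 6.61 best [10.7 -4.   4. ] [-20.8  38.1]
50 40 10.44 best [14.4 -4.   4. ] [-24.7  34.9]
50 45 14.27 best [18.3 -4.   4. ] [-28.5  31.7]
55 0 3.24 best [3.2 0.  0. ] [ 8.9 65.2]
55 5 3.04 best [3.4 4.  3. ] [ 4.8 62.3]
55 10 3.04 best [3.3 1.  1. ] [ 0.7 59.5]
55 15 3.04 best [ 3.7 -4.  -2. ] [-3.4 56.6]
55 20 3.04 best [ 5.3 -4.   0. ] [-7.4 53.7]
55 25 3.04 best [ 7.8 -4.   3. ] [-11.5  50.9]
55 30 4.2 best [ 9.4 -4.   4. ] [-15.6  48. ]
55 35 8.21 best [12.4 -4.   4. ] [-19.7  45.1]
55 40 12.31 best [16.3 -4.   4. ] [-23.8  42.2]
55 45 16.4 best [20.4 -4.   4. ] [-27.9  39.4]
60 0 3.66 best [ 3.7 -2.  -1. ] [10.7 68.5]
60 5 3.66 best [ 3.7 -2.  -1. ] [ 6.4 66. ]
60 10 3.66 best [ 3.7 -2.  -1. ] [ 2.1 63.5]
60 15 3.66 best [ 4.8 -4.  -1. ] [-2.2 61. ]
60 20 3.66 best [ 6.5 -4.   1. ] [-6.6 58.5]
60 25 3.78 best [ 9.4 -4.   4. ] [-10.9  56. ]
60 30 6.97 best [11.7 -4.   4. ] [-15.2  53.5]
60 35 11.29 best [15.4 -4.   4. ] [-19.6  51. ]
60 40 15.62 best [19.6 -4.   4. ] [-23.9  48.5]
60 45 19.95 best [24. -4.  4.] [-28.2  46. ]
```

```bash
python3 -m creep '[[[0,0,0],[-0.1,0,0.3],-1],[[0,0,0],[-0.1,0,0.7],-1],[[0,3,0],[-0.15,0,1.1],-1],[[0,7,0],[-0.22,0,1.38],-1],[[0,10,0],[-0.28,0,1.6],-1],[[0,10,0],[-0.28,0,1.6],-1]]'
```

```text
time_s: 5.3
eef_pos: [0.5418, -0.0885, 0.1925]
tcp_rot: [-48.7, -0.3, -88.9]
wrist_force: [0.8, 0.4, -2.2]
width: 0.0437
```

```bash
python3 -m creep '[[[0,0,0],[0,0,0],-1],[[0,0,0],[0,0,0],-1]]'
python3 -c "
from path import *
print(clear(-1.5,5,10))
for d in (9,9.5,10):
  for g in ((-60,-13),(-60,-15)):
    t=np.array([-2.5,15.0]); o=t+np.array(g)-Rm(np.radians(d))@np.array(g); print(d,o,clear(*o,d))"
```

```text
time_s: 5.47
eef_pos: [0.5431, -0.088, 0.1936]
tcp_rot: [-48.4, -0.3, -88.8]
wrist_force: [0.7, -2.9, -0.6]
width: 0.0437
2.3048468881143673
9 [-1.20505152  5.45388053] 2.0433902172765688
9 [-0.89218259  5.42925721] 1.7305212871961064
9.5 [-1.17724503  4.91885647] 1.9729453077983194
9.5 [-0.84714982  4.89142767] 1.6428500960769625
10 [-1.15410851  4.38361013] 1.8977809185968635
10 [-0.80681215  4.35322564] 1.5504845632630033
```

```bash
python3 - <<'E'
from rig import arm
import cv2
s=arm.state();print(s)
f=arm.grab_frame('wrist'); cv2.imwrite('pics/e_wrist.png',f['pixels'])
f=arm.grab_frame('side'); cv2.imwrite('pics/e_side.png',cv2.resize(f['pixels'][60:290,100:400],None,fx=2.6,fy=2.6))
E
```

```text
{'time_s': 5.4667, 'joint_pos': array([-30.07225662,  -0.34585229, 126.10228414,  51.18002612,
        25.94993796,  17.18263567]), 'joint_velocities': array([-0.47717188,  0.12884833,  1.14194846,  2.5686833 , -0.22568423,
       -0.53959753]), 'tau': array([  1.84793472, -21.28702819, -20.345909  ,   1.11242495,
         0.24357649,   0.04284373]), 'eef_pos': array([ 0.54308566, -0.08797834,  0.19363711]), 'tcp_rot': array([-48.42131854,  -0.34033626, -88.77724859]), 'wrist_force': array([ 0.66531828, -2.93662567, -0.62293881]), 'torque': array([-0.30815019,  0.19711103, -0.55730908]), 'width': 0.04365412927923131}
```

View pics/e_wrist.png

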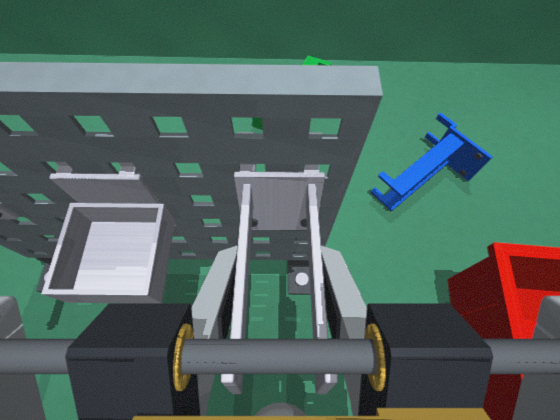

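View pics/e_side.png

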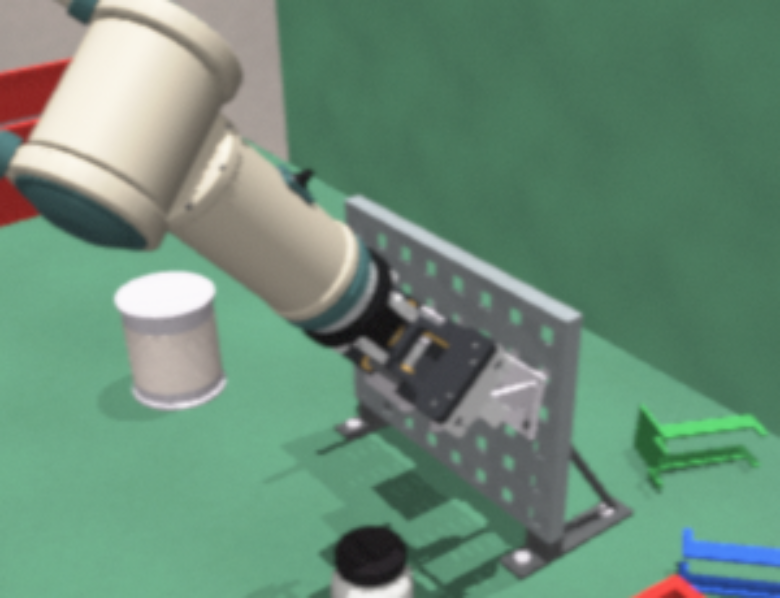

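The grip holds, and the tilt is 8.4° with small forces. The wrist is near its singularity (j4 swung 41°), so I'll go in slower, smaller rows and check each time.

```bash
python3 -m creep '[[[0,1,0],[-0.1,-0.05,0.1],-1],[[0,2.5,0],[-0.15,-0.1,0.25],-1],[[0,4.5,0],[-0.19,-0.15,0.5],-1],[[0,6.6,0],[-0.19,-0.2,0.7],-1],[[0,6.6,0],[-0.19,-0.2,0.7],-1],[[0,6.6,0],[-0.19,-0.2,0.7],-1],[[0,6.6,0],[-0.19,-0.2,0.7],-1]]'
cat > chk.py <<'E'
from rig import arm
from path import *
s=arm.state(); p=s['eef_pos']*1000; d=-40.0-s['tcp_rot'][0]
t=np.array([p[0]-544,p[2]-178.4]); g=np.array((-60,-13.5)); o=t+g-Rm(np.radians(d))@g
print('tilt',round(d,2),'tcp shift',t.round(1),'y',p[1].round(1),'O',o.round(1),'clear',round(clear(*o,d),2),'j',s['joint_pos'].round(0),'F',s['wrist_force'].round(1),'T',s['torque'].round(2))
E
python3 chk.py
```

```text
time_s: 6.15
eef_pos: [0.5397, -0.0883, 0.1989]
tcp_rot: [-55.2, 0.1, -88.7]
wrist_force: [1.6, -0.0, -0.8]
width: 0.0439
tilt 15.19 tcp shift [-4.3 20.5] y -88.3 O [-2.8  4.3] clear 2.17 j [-28.  -0. 120.  31.  33.  39.] F [ 1.6 -0.  -0.8] T [0.11 0.05 0.08]
```

```bash
python3 -m creep '[[[0,2.4,0],[0.1,0,0.4],-1],[[0,4.8,0],[0.2,-0.1,0.73],-1],[[0,7.3,0],[0.25,-0.1,1.0],-1],[[0,9.8,0],[0.29,-0.2,1.26],-1],[[0,12.3,0],[0.31,-0.2,1.57],-1],[[0,14.8,0],[0.33,-0.2,1.87],-1],[[0,14.8,0],[0.33,-0.2,1.87],-1],[[0,14.8,0],[0.33,-0.2,1.87],-1]]'; python3 chk.py
```

```text
time_s: 6.82
eef_pos: [0.5428, -0.0901, 0.2171]
tcp_rot: [-70.1, 0.4, -88.7]
wrist_force: [-0.6, -0.1, -2.7]
width: 0.0439
tilt 30.07 tcp shift [-1.2 38.7] y -90.1 O [-2.5  6.8] clear 3.08 j [-22.   4. 106.  10.  53.  61.] F [-0.6 -0.1 -2.7] T [-0.    0.45 -0.01]
```

```bash
python3 -m creep '[[[0,2.5,0],[0.05,0,0.35],-1],[[0,5,0],[0.11,0,0.66],-1],[[0,7.5,0],[0.2,0,0.93],-1],[[0,10,0],[0.29,0,1.2],-1],[[0,12.5,0],[0.38,0,1.45],-1],[[0,15,0],[0.5,0,1.69],-1],[[0,15,0],[0.5,0,1.69],-1]]'; python3 chk.py; python3 -m creep '[[[0,2.5,0],[0.11,0,0.25],-1],[[0,5,0],[0.22,0,0.5],-1],[[0,7.5,0],[0.36,0,0.73],-1],[[0,10,0],[0.51,0,0.96],-1],[[0,10,0],[0.51,0,0.96],-1],[[0,10,0],[0.51,0,0.96],-1]]'; python3 chk.py
python3 - <<'E'
from rig import arm
import cv2
f=arm.grab_frame('wrist'); cv2.imwrite('pics/f_wrist.png',f['pixels'])
f=arm.grab_frame('side'); cv2.imwrite('pics/f_side.png',cv2.resize(f['pixels'][60:290,100:400],None,fx=2.6,fy=2.6))
f=arm.grab_frame('scene'); cv2.imwrite('pics/f_scene.png',cv2.resize(f['pixels'][120:320,200:400],None,fx=3,fy=3))
E
```

```text
time_s: 7.4
eef_pos: [0.5494, -0.0907, 0.2343]
tcp_rot: [-85.0, 0.7, -88.8]
wrist_force: [1.0, -0.2, -1.3]
width: 0.0436
tilt 45.0 tcp shift [ 5.4 55.9] y -90.7 O [-2.7  9.6] clear 1.72 j [-18.  11.  91.   2.  73.  70.] F [ 1.  -0.2 -1.3] T [ 0.06  0.15 -0.03]
time_s: 7.9
eef_pos: [0.553, -0.0907, 0.2437]
tcp_rot: [-95.0, 0.9, -88.9]
wrist_force: [-0.6, -0.4, -1.4]
width: 0.0438
tilt 54.99 tcp shift [ 9.  65.3] y -90.7 O [-5.5 10.4] clear 3.09 j [-16.  17.  82.  -1.  86.  73.] F [-0.6 -0.4 -1.4] T [-0.    0.08  0.01]
```

View pics/f_wrist.png

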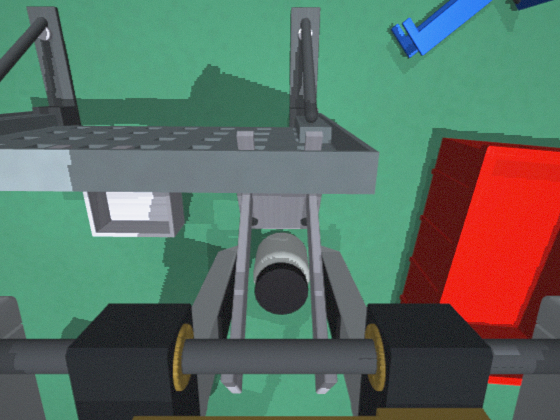

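View pics/f_scene.png

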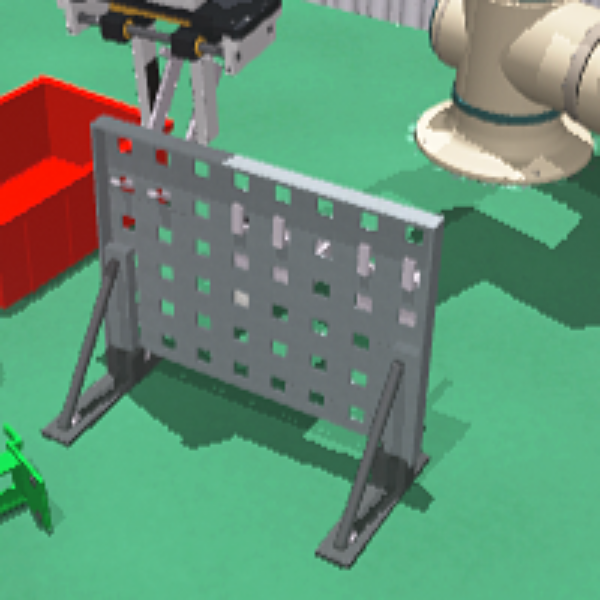

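Tilted 55° with forces near zero. The scene crop shows both hook tips sloping back in their holes at (122,184) and (158,195). Now I slide out along the plate's slope, (-0.82, -0.57).

```bash
python3 -m creep '[[[0,0,0],[-0.4,0,-0.28],-1],[[0,0,0],[-0.8,0,-0.57],-1],[[0,0,0],[-1.2,0,-0.86],-1],[[0,0,0],[-1.6,0,-1.15],-1],[[0,0,0],[-1.6,0,-1.15],-1]]'; python3 chk.py; python3 -m creep '[[[0,0,0],[-0.5,0,-0.35],-1],[[0,0,0],[-1.0,0,-0.7],-1],[[0,0,0],[-1.5,0,-1.05],-1],[[0,0,0],[-2.1,0,-1.45],-1],[[0,0,0],[-3,0,-1.5],-1],[[0,0,0],[-4,0,-1.5],-1],[[0,0,0],[-5,0,-1.5],-1],[[0,0,0],[-5,0,-1.5],-1]]'; python3 chk.py
```

```text
time_s: 8.47
eef_pos: [0.536, -0.0908, 0.2328]
tcp_rot: [-95.1, 0.8, -89.0]
wrist_force: [-0.6, 0.7, -2.0]
width: 0.0434
tilt 55.09 tcp shift [-8.  54.4] y -90.8 O [-22.6  -0.5] clear 3.5 j [-16.  16.  85.  -1.  84.  73.] F [-0.6  0.7 -2. ] T [ 0.06  0.03 -0.  ]
time_s: 9.13
eef_pos: [0.485, -0.0908, 0.2188]
tcp_rot: [-95.1, 0.8, -89.0]
wrist_force: [-0.0, 1.2, -1.8]
width: 0.0436
tilt 55.08 tcp shift [-59.   40.4] y -90.8 O [-73.5 -14.6] clear 47.08 j [-18.  12.  93.  -1.  80.  71.] F [-0.   1.2 -1.8] T [0.02 0.11 0.01]
```

The holder is out and clear, with low forces. Up and over to the tote.

```bash
python3 -m creep '[[[0,0,0],[0,0,3],-1],[[0,0,0],[-1,0,6],-1],[[0,0,0],[-2,-3,8],-1],[[0,0,0],[-3,-7,8],-1],[[0,0,0],[-4,-11,8],-1],[[0,0,0],[-4,-14,8],-1],[[0,0,0],[-4,-16,8],-1],[[0,0,0],[-4,-16,8],-1]]'
python3 - <<'E'
from rig import arm
import cv2,numpy as np
s=arm.state();print(s['joint_pos'])
f=arm.grab_frame('wrist'); cv2.imwrite('pics/g_wrist.png',f['pixels']); np.savez('pics/g_wrist.npz',pos=s['eef_pos'],rpy=s['tcp_rot'],**f)
g=dict(f);g['pos']=s['eef_pos'];g['rpy']=s['tcp_rot']
from h import *
P=wcloud(g);im=f['pixels']
R=(im[...,2]>90)&(im[...,1]<60)&(P[...,2]>.092)&(P[...,2]<.108)&(P[...,1]<-.2)
print(cv2.minAreaRect(P[R][:,:2].astype(np.float32)),P[R].min(0),P[R].max(0))
f=arm.grab_frame('side'); cv2.imwrite('pics/g_side.png',f['pixels'])
z=f['z_map'];K=f['camera_matrix'];v,u=np.mgrid[:420,:560]
P=(np.stack([(u-K[0,2])/K[0,0]*z,(v-K[1,2])/K[1,1]*z,z],-1)-f['t'])@f['R'];im=f['pixels']
R=(im[...,2]>90)&(im[...,1]<60)&(P[...,2]>.097)&(P[...,2]<.104)&(P[...,1]<-.1)&(P[...,0]<.8)
print(cv2.minAreaRect(P[R][:,:2].astype(np.float32)),P[R].min(0),P[R].max(0))
E
```

```text
time_s: 9.8
eef_pos: [0.4476, -0.2555, 0.2984]
tcp_rot: [-94.9, 0.6, -89.2]
wrist_force: [-0.5, 1.0, -2.0]
width: 0.0436
[-35.66514508  11.34451565  82.13840102  -2.47105998  90.82806193
  53.59978656]
((0.45993199944496155, -0.35861915349960327), (0.19161269068717957, 0.27086344361305237), 86.41575622558594) [ 0.31918107 -0.46252415  0.09202425] [ 0.59942046 -0.25627252  0.10133327]
((0.4546653926372528, -0.3607938289642334), (0.1926175057888031, 0.26259446144104004), 86.27632904052734) [ 0.3208064  -0.46369224  0.09700494] [ 0.59043475 -0.26404385  0.10227539]
```

View pics/g_wrist.png

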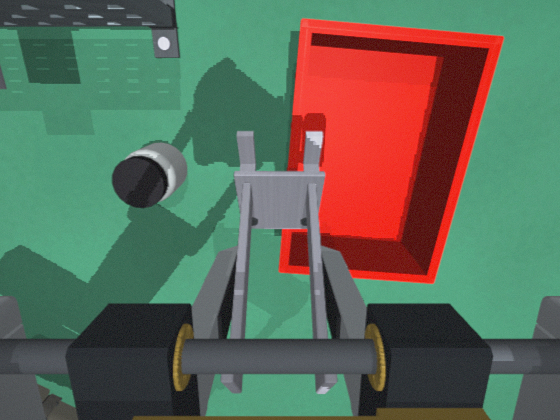

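View pics/g_side.png

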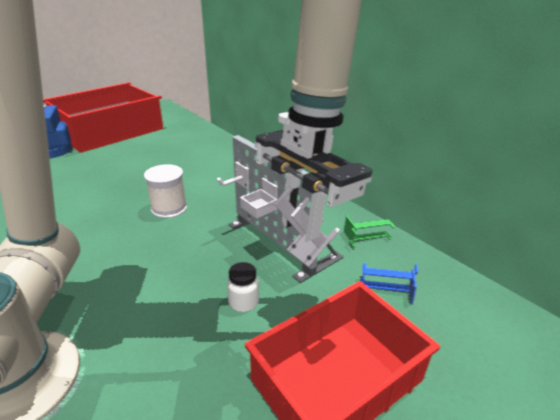

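The wrist view shows the tote rim corners at (305,22), (500,40), (435,280) and (283,270). Centre is (0.459, -0.360), yaw about -3.6°, and the rim at 0.10 is confirmed from both views. The jar, tray and peg are unmoved. Next I move over the tote and tilt back to about 20°.

```bash
python3 -m creep '[[[0,0,-1],[0,-3,0],-1],[[0,0,-2],[0,-6,0],-1],[[0,0,-3],[0,-9,0],-1],[[0,0,-4],[0.1,-10.5,0],-1],[[0,0,-4],[0.1,-10.5,0],-1],[[0,0,-4],[0.1,-10.5,0],-1]]'
python3 -m creep '[[[0,-5,0],[0,0,0],-1],[[0,-10,0],[0,0,0],-1],[[0,-15,0],[0,0,0],-1],[[0,-20,0],[0,0,0],-1],[[0,-25,0],[0,0,0],-1],[[0,-30,0],[0,0,0],-1],[[0,-35,0],[0,0,0],-1],[[0,-35,0],[0,0,0],-1]]'
python3 - <<'E'
from rig import arm
import cv2
s=arm.state();print(s['joint_pos'])
f=arm.grab_frame('side'); cv2.imwrite('pics/h_side.png',f['pixels'])
f=arm.grab_frame('wrist'); cv2.imwrite('pics/h_wrist.png',f['pixels'])
E
```

```text
time_s: 10.4
eef_pos: [0.4489, -0.3549, 0.2982]
tcp_rot: [-95.0, 0.9, -93.0]
wrist_force: [0.3, -0.7, -1.7]
width: 0.0435
time_s: 11.07
eef_pos: [0.4459, -0.352, 0.2965]
tcp_rot: [-60.1, 2.6, -92.0]
wrist_force: [-0.1, 0.1, -2.3]
width: 0.0438
[-63.11772301   3.6283316   98.44847276  29.54277382  67.49412764
  20.61371188]
```

View pics/h_side.png

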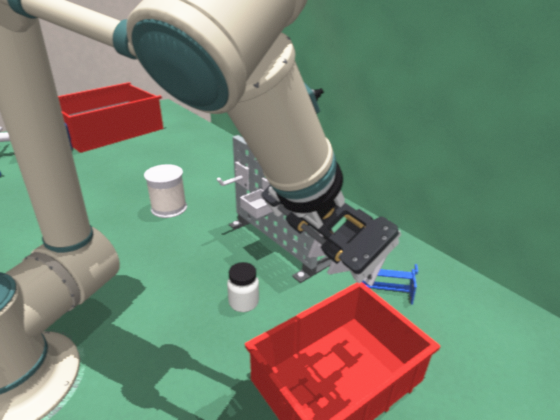

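View pics/h_wrist.png

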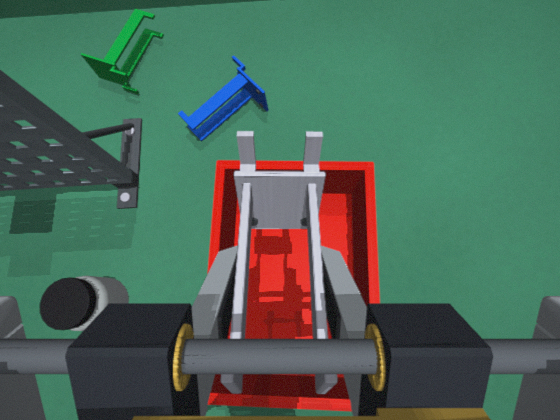

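```bash
python3 -m creep '[[[0,0,0],[0.1,-0.4,-3],-1],[[0,0,0],[0.2,-0.6,-6],-1],[[0,0,0],[0.2,-0.6,-9],-1],[[0,0,0],[0.2,-0.6,-12],-1],[[0,0,0],[0.2,-0.6,-15],-1],[[0,0,0],[0.2,-0.6,-17],-1],[[0,0,0],[0.2,-0.6,-17],-1],[[0,0,0],[0.2,-0.6,-17],-1]]'
python3 - <<'E'
from rig import arm
import cv2
s=arm.state();print(s['joint_pos'])
f=arm.grab_frame('side'); cv2.imwrite('pics/i_side.png',cv2.resize(f['pixels'][180:420,200:480],None,fx=2.5,fy=2.5))
f=arm.grab_frame('wrist'); cv2.imwrite('pics/i_wrist.png',f['pixels'])
E
```

```text
time_s: 11.83
eef_pos: [0.4521, -0.3615, 0.1284]
tcp_rot: [-60.0, 2.4, -91.9]
wrist_force: [0.8, 0.6, -1.1]
width: 0.0434
[-62.9527239   13.5338264  113.00562472  38.55517076  46.86899798
   4.27588386]
```

View pics/i_side.png

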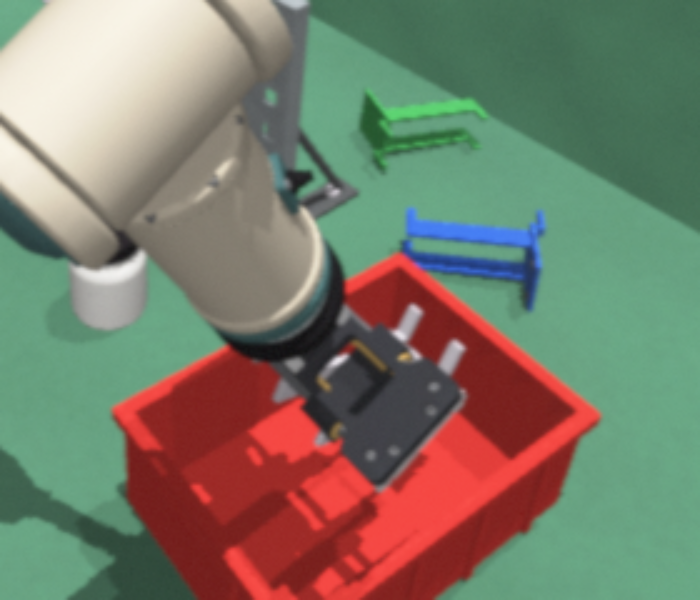

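View pics/i_wrist.png

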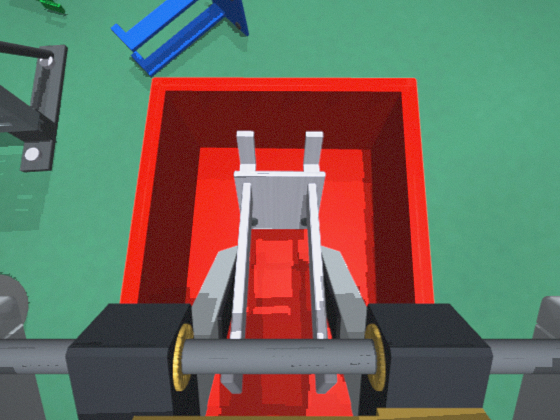

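Centred over the tote, with the side walls clear of the body. Lowering the rest.

```bash
python3 -m creep '[[[0,0,0],[0,0,-1],-1],[[0,0,0],[0,0,-2],-1],[[0,0,0],[0,0,-3],-1],[[0,0,0],[0,0,-4],-1],[[0,0,0],[0,0,-4.8],-1],[[0,0,0],[0,0,-4.8],-1],[[0,0,0],[0,0,-4.8],-1]]'
python3 -m creep '[[[0,0,0],[0,0,-0.3],-1],[[0,0,0],[0,0,-0.5],-1],[[0,0,0],[0,0,-0.6],-1],[[0,0,0],[0,0,-0.6],-1]]'
```

```text
time_s: 12.52
eef_pos: [0.4505, -0.362, 0.08]
tcp_rot: [-60.0, 2.4, -92.0]
wrist_force: [-0.9, -0.1, -0.8]
width: 0.0436
time_s: 12.85
eef_pos: [0.4506, -0.3621, 0.0745]
tcp_rot: [-60.0, 2.3, -92.0]
wrist_force: [0.2, -0.4, -2.2]
width: 0.0439
```

```bash
python3 -m creep '[[[0,0,0],[0,0,-0.2],-1],[[0,0,0],[0,0,-0.4],-1],[[0,0,0],[0,0,-0.5],-1],[[0,0,0],[0,0,-0.5],-1]]'
python3 -m creep '[[[0,0,0],[0,0,-0.1],-1],[[0,0,0],[0,0,-0.2],-1],[[0,0,0],[0,0,-0.3],-1],[[0,0,0],[0,0,-0.3],-1]]'
```

```text
time_s: 13.18
eef_pos: [0.4505, -0.3619, 0.0692]
tcp_rot: [-60.0, 2.4, -92.0]
wrist_force: [-0.2, 0.2, -1.7]
width: 0.0439
time_s: 13.52
eef_pos: [0.4507, -0.3621, 0.0664]
tcp_rot: [-60.0, 2.3, -92.0]
wrist_force: [-0.0, 0.3, -0.1]
width: 0.0439
```

Just touching (the holder's weight has left the wrist). I release partway, then pull back along the fingers and up.

```bash
python3 -m creep '[[[0,0,0],[0,0,0],-0.1],[[0,0,0],[0,0,0],0],[[0,0,0],[0,0,0],0.2],[[0,0,0],[0,0,0],0.4],[[0,0,0],[0,0,0],0.4],[[0,0,0],[0,0,0],0.4],[[0,0,0],[0,0,0],0.4],[[0,0,0],[0,0,0],0.4]]'
python3 - <<'E'
from rig import arm
import cv2
f=arm.grab_frame('wrist'); cv2.imwrite('pics/j_wrist.png',f['pixels'])
E
```

```text
time_s: 14.18
eef_pos: [0.4507, -0.3621, 0.0665]
tcp_rot: [-60.0, 2.3, -92.0]
wrist_force: [0.0, -0.0, 0.6]
width: 0.066
```

View pics/j_wrist.png

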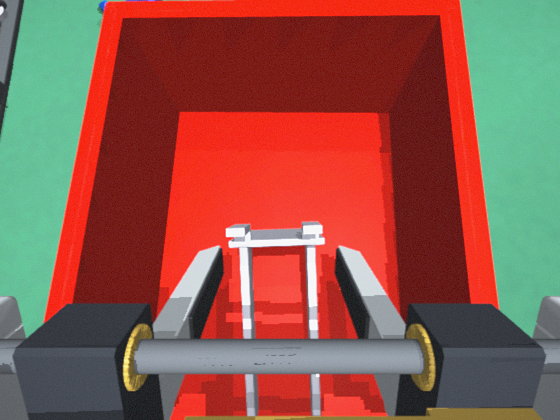

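The holder has dropped level between the open fingers, at (235–325, 230–415), with both prongs clear of them. Now straight up.

```bash
python3 -m creep '[[[0,0,0],[0,0,1],0.4],[[0,0,0],[0,0,3],0.4],[[0,0,0],[0,0,6],0.4],[[0,0,0],[0,0,9],0.4],[[0,0,0],[0,0,12],0.4],[[0,0,0],[0,0,15],0.4],[[0,0,0],[0,0,18],0.4],[[0,0,0],[0,0,18],0.4]]'
python3 -m creep '[[[0,0,0],[-2,0,2],0.4],[[0,0,0],[-4,0,4],0.4],[[0,0,0],[-6,0,6],0.4],[[0,0,0],[-6,0,6],0.4],[[0,0,0],[-6,0,6],0.4]]'
python3 - <<'E'
from rig import arm
import cv2,numpy as np
from h import *
s=arm.state();print(s['wrist_force'])
f=dict(arm.grab_frame('wrist'),pos=s['eef_pos'],rpy=s['tcp_rot']); cv2.imwrite('pics/k_wrist.png',f['pixels'])
P=wcloud(f);im=f['pixels'].astype(int)
m=(im.max(-1)-im.min(-1)<40)&(P[...,0]>.35)&(P[...,0]<.58)&(P[...,1]<-.29)&(P[...,1]>-.44)&(P[...,2]>.0)&(P[...,2]<.12)
Q=P[m];print('holder cloud',Q.min(0),Q.max(0),np.percentile(Q[:,2],[50,95,99]))
f=arm.grab_frame('side'); cv2.imwrite('pics/k_side.png',f['pixels'])
z=f['z_map'];K=f['camera_matrix'];v,u=np.mgrid[:420,:560]
P=(np.stack([(u-K[0,2])/K[0,0]*z,(v-K[1,2])/K[1,1]*z,z],-1)-f['t'])@f['R']
for nm,c0,r in(('jar',(.436,-.099),.05),('tin',(.484,.367),.08)):
    m=(np.hypot(P[...,0]-c0[0],P[...,1]-c0[1])<r)&(P[...,2]>.08)
    R=P[m]
    if len(R)<20: print(nm,'hidden'); continue
    zt=np.percentile(R[:,2],90); R=R[R[:,2]>zt-.006]; print(nm,cv2.minEnclosingCircle(R[:,:2].astype(np.float32)),zt)
E
```

```text
time_s: 14.9
eef_pos: [0.4527, -0.3649, 0.2535]
tcp_rot: [-59.6, 1.8, -92.0]
wrist_force: [0.1, -0.6, 0.4]
width: 0.066
time_s: 15.32
eef_pos: [0.3903, -0.3626, 0.3069]
tcp_rot: [-60.0, 2.2, -92.1]
wrist_force: [0.5, 1.0, -0.7]
width: 0.0658
[ 0.54021259  1.04328636 -0.72659678]
holder cloud [ 0.35129859 -0.43757439  0.00235258] [ 0.48544533 -0.33484411  0.08716978] [0.04161171 0.07669169 0.08612299]
jar ((0.4363037347793579, -0.0946761891245842), 0.03125368431210518) 0.09008179855104431
tin ((0.4772703945636749, 0.36042675375938416), 0.054969482123851776) 0.1186353718717079
```

View pics/k_wrist.png

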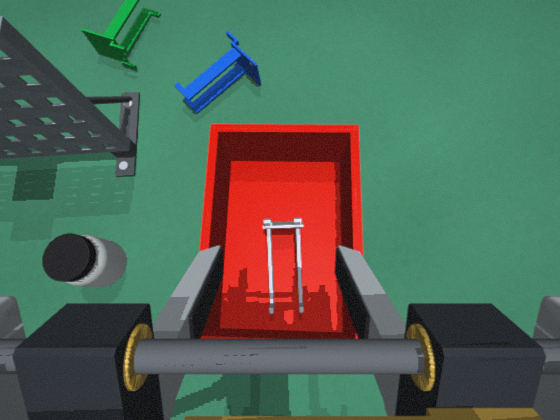

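View pics/k_side.png

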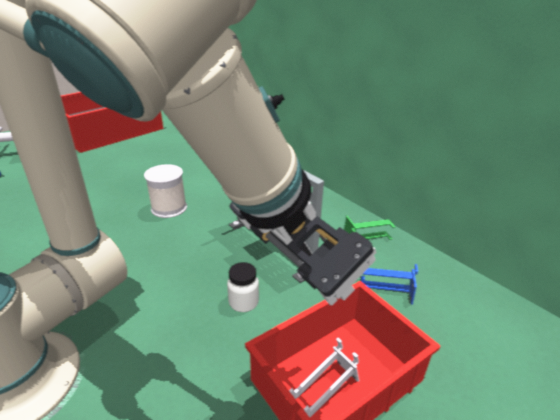

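The holder lies in the tote: plate at wrist (283,226), prongs to (270,312) and (300,312), highest point at 0.087 m, below the rim. Tin and jar have moved less than 1 mm. One last look at the other two holders.

```bash
python3 - <<'E'
from rig import arm
import cv2,numpy as np
f=arm.grab_frame('scene'); a=cv2.imread('pics/a_scene.png')
cv2.imwrite('pics/l_scene.png',np.hstack([cv2.resize(i[150:310,220:350],None,fx=3,fy=3) for i in(a,f['pixels'])]))
E
```

```text
(no output)
```

View pics/l_scene.png

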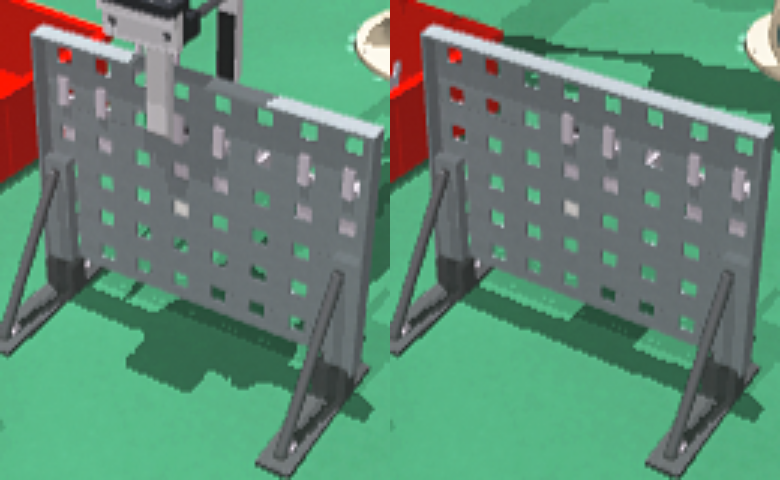

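Before (left) and after (right): the hooks of the other two holders are in the same holes, at (570/608,135) and (693/738,180). The hammer holder's two holes, at (457/492,97), are now empty.

```bash
python3 -c "
from rig import arm
print(arm.hand_in())"
```

```text
the job is handed in; nothing more can be done
None
```

The hammer holder is off the panel and lying in the red tote, and the job is handed in at about 15.5 s. `hand_in()` reports no verdict.

**What I did:** I gripped the steel holder across its prongs (44 mm wide). I lifted and tilted it to 55° along a path checked for hook clearance, and slid it out along the plate's slope. I then lowered it into the tote, let go with the grip point at about 66 mm, well below the 100 mm rim, and drew the arm clear.

**Last checks:**
- **Holder:** it rests level on the tote floor, with its highest measured point about 87 mm up.
- **Tin and jar:** both are within 1 mm of where they started.
- **Other holders:** the peg hook and small tray still hang in their original holes, judged by eye from before and after pictures.
- **Forces:** measured wrist force stayed within about 3 N on each axis at the readings I took.

**Disagreements:**
- **Tilt start:** near the wrist's singularity the arm lagged by about 1.6° and 3 mm sideways. I corrected this with slower moves.
- **Holder centre:** the side and wrist views differed by about 2 mm.
- **Tote centre:** the views differed by up to about 7 mm (5 mm in x, 7 mm in y), within the room to spare in the tote.

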